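# Slide the hatch cover off the riser and seat it on the storage unit

### The job

Close the storage unit's hatch: the thin blue cover plate lies on the wooden riser, too thin to pick up there. Pressing lightly on top of it (it bends above about 8 N), slide it over the riser's hinged leaf, which may slope up or down, to the open front edge until about a third of its length overhangs, and leave it resting there; then grip the overhanging end by its two long sides, lift it clear, lower it gently, still held, into the orange-edged hatch frame on top of the unit and let go so that it lies flat and fully down. Do not let the plate tip over or fall, and leave the mouse, screwdriver and mug alone.

Things in the scene. Friction and masses are not known exactly. Their poses are not given: they have to be found in the camera images.
- cover: Thin rigid blue sheet-metal cover plate, 130 (its x) by 60 (its y) by 2 mm thick, about 42 g, smooth: it slides easily on the riser, and fingertips grip it better than the wood does (friction of plate on wood about 0.25). Origin: centre of its underside; the plate is the same either way round. It starts lying on the riser across the hinge line, with its x within 0.2 rad of the riser's x.
- riser: Fixed wooden desk riser, 220 (x) by 180 (y) mm, top 70 mm above the desk, giving about 0.08 mm per newton. Its front 100 mm is a hinged darker leaf, level with the top at the hinge; it stays as set, up to 0.09 rad up or down, so its free edge (-x) may be up to 9 mm higher or lower than the hinge line. Lips 10 mm high, 8 mm thick, at back (+x) and sides of the rear part. Origin under its middle.
- riser_edge (a point): Fixed point 70 mm above the desk, where the middle of the leaf's free front edge is when the leaf is level (the leaf itself may be up to 9 mm higher or lower there); x points from the edge back over the riser, y along the edge. With the plate's centre 20 mm behind the edge, 45 mm of it overhangs, with free air below.
- nas: Fixed black storage unit lying on its side, 223 (x) by 165 (y) by 108 mm high. Origin: centre of its footprint, at desk height. On its top, round seat, stands the hatch frame: a grey seat 138 by 54 mm, 24 mm above the unit's top, so the plate's long sides stick out 3 mm past it with air below them at all four corners, where the fingers fit.
- seat (a point): Centre of the grey seat, 132 mm above the desk, where the middle of the plate's underside belongs; x along the frame's length, z up. The seat is rigid. Orange stops rise 6 mm above the seat: end stops with inner faces at x = -69 and +69 mm (4 mm play each end) and side cheeks 40 mm long in the middle at y = -33.5 and +33.5 mm (3.5 mm play each side).
- mouse: Black computer mouse about 100 by 62 by 34 mm, loose on the desk between the riser and the unit; origin under its middle. Leave alone.
- screwdriver: Red-handled screwdriver 150 mm long, loose on the desk nearer the robot; leave alone.
- mug: White mug, 80 mm across and 90 mm high, loose, towards the left of the desk; leave alone.
Not all that is in view belongs to the job. Several things have the shape of the cover; the one meant has the colours described above.

How it is judged (in metres and radians):
On the way, in this order (a step that is already met when the one before it is completed fails the run):
1. the plate rests on the riser, untouched, overhanging its front edge by 25 to 60 mm (its centre 5 to 40 mm behind the edge) (x of cover in the frame of riser_edge between 0.005 and 0.04 m and z of cover in the frame of riser_edge below 0.012 m and angle between cover's own z axis and vertical below 0.16 rad and contact force between cover and riser above 0.05 N and contact force between the fingers and cover below 0.05 N), for 0.2 s.
2. the plate is gripped and lifted clear of the riser (25 mm above its nominal top) (z of cover in the frame of riser_edge above 0.025 m and contact force between the fingers and cover above 0.5 N), for 0.1 s.
3. the plate touches the storage unit at the hatch frame while still held, not dropped (contact force between cover and nas above 0.05 N and contact force between the fingers and cover above 0.3 N and z of cover in the frame of seat below 0.015 m and horizontal distance between cover and seat below 0.02 m).
At the end, for the whole second after the job is handed in: The cover plate lies at rest, released, flat (within 0.04 rad) and fully down on the seat (within 3 mm), its centre within 9 mm of the seat's and its length within 0.15 rad of the frame's (z of cover in the frame of seat between -0.003 and 0.003 m and horizontal distance between cover and seat below 0.009 m and angle between the x axis of cover and the x axis of seat, either way round below 0.15 rad and angle between cover's own z axis and vertical below 0.04 rad and linear speed of cover below 0.02 m/s and contact force between the fingers and cover below 0.05 N); the robot touches nothing.
It fails at once if the plate is pressed onto the riser with more than 8 N (contact force between cover and riser above 8 N).
It fails at once if the plate is pressed onto the storage unit with more than 15 N (contact force between cover and nas above 15 N).
It fails at once if the plate tips by more than 0.6 rad or falls (angle between cover's own z axis and vertical above 0.6 rad or height (world z) of cover below 0.05 m).
It fails at once if the mouse, screwdriver or mug is moved by more than 15 mm (distance of any of mouse, screwdriver, mug from where it was at the start of the episode above 0.015 m).
It also fails if it takes over 72 s, if anything falls off the work surface, if the arm or the gripper's body presses on something with over 40 N, if the wrist force passes 120 N, or if a joint passes its speed limit or range.

### The arm

A 6-joint arm with a two-finger parallel gripper is mounted at the origin on the work surface. World frame = base frame: x ahead of the robot, y to its left, z up, the work surface at z = 0. Lengths are in mm, angles in rad, forces in N, time in s.
With the tool pointing down it reaches from about 300 to 775 mm from the base axis. Payload 14.6 kg.
Tool frame: the origin (TCP) lies between the finger pads; the fingertips stand 25 mm ahead of it and the grasp point (between the pads) lies 6 mm ahead of it; z points along the fingers, y is the line along which they close (so a half turn about z gives the same grasp; the last joint's range is limited). The gripper opens to 94 mm and grips with 3 to 60 N. Pads are 16 mm wide; open, the fingers measure 119 mm over their backs; the gripper's body (75 mm by 177 mm) begins 78 mm behind the grasp point.
Start: joints at [1.181, 0.3, 1.521, -0, 1.321, -0.067], TCP at [174.47, 521.584, 230.446] pointing down, gripper open.
Joint ranges: [-3.03, 3.03], [-0.79, 2.21], [0.23, 2.52], [-1.04, 4.18], [0, 3.07], [-2.55, 2.55]. Speed limits (rad/s): [2.22, 2.22, 2.57, 3.14, 3.14, 3.14].

### API

Orientations are given as [roll, pitch, yaw] about the fixed x, y, z axes, in that order (R = Rz(yaw) Ry(pitch) Rx(roll)).
In Python, from cell import manip gives the robot as it stands. The module is installed in compiled form; this text tells all that it offers.
- The arm moves only by the tool step_arm, never from a script. Its argument "series" is one flat list of numbers, 5 for each row, row after row: the shift along the world's x, y, z in mm, then the turn about the world's z in rad, then the closure, from 0 (fully open) to 1 (shut). In form: [dx, dy, dz, spin, jaw, dx, dy, dz, spin, jaw, ...]. A call has 1 to 20 rows; each row shifts and turns the commanded pose from where the row before left it; what a row does not reach is not made up. A row lasts 1/8 s, in which the tool goes at most 62.5 mm and 10.7 degrees, less where a joint would pass 70% of its speed; a pose out of reach is approached as far as the arm can. A call is refused whole if a number of a shift passes 62.5 or a number of a turn 0.188, either way. A call with a gripper value outside its range is refused whole. The fingers move at their own pace and stop on an object; "squeeze" is the grip in N (left out, the last holds). Time passes only in rows, so rows that do not move let the fingers close. It gives the time, the measured TCP pose, the force, the opening and the grip force at its end, in the units of the state.
- manip.read_state(): the state, without advancing time (a new reading comes with each control period).
- manip.camera(name): name is "side" or "top" or "wrist"; returns (picture, depth): 420x560x3 uint8, blue, green, red; 420x560 float32, mm along the optical axis (not along the pixel's ray), 0 where there is no reading.
- manip.camera_info(name): a dict with "fovy" (degrees; the focal length in pixels is half the picture's height over the tangent of half this angle, whatever the lens; pixels are square), "cx", "cy" (the principal point, pixels), "eye" and "orientation" of the camera in the world. Camera axes: x right, y down, z forward; pixel columns grow to the right and rows downward; lengths in mm; the calibration is good to about 2 mm. A picture is of the moment at which its call begins: read the wrist's pose just before it. camera_info takes no time and is no camera call; for the wrist camera it gives the pose at the moment of the call.
- manip.sign_off(): hands the job in; it is judged then, once.
The state is a dict: "clock": time; "joints": joint angles; "qd": joint speeds; "effort": joint torques, N m; "eef_pos": TCP position; "eef_rot": TCP orientation; "wrist_force": force on the tool from outside, world axes, zero at the start; "moment": the same for the moment, N m; "finger_gap": finger opening in mm; "finger_force": force on a finger pad.
Only numpy, scipy, OpenCV 4.12 (cv2) and the standard library are available. Lean on these libraries where they do the work, as an engineer would, in place of code of your own. Each camera call takes 0.05 s, during which the arm holds its last target. There are 200 camera calls.

## Working session

There is one attempt and no reset: what is moved stays moved. The work goes in short steps, Python scripts to look and compute and a tool call to move; the robot and the scene stay as the last step left them, time stands still between calls to the robot, and variables do not carry over. Pictures are saved under pics/ and viewed, at most 10 in all, crops included, and the job is handed in when it is done.

Besides the shell and the picture viewer there is one more tool, called after ">>>" by a JSON object that holds its "fn" and its "kwargs". step_arm: Moves the arm, as the interface text tells. Its arguments: {"type":"object","properties":{"series":{"type":"array"},"squeeze":{"type":"number"}},"required":["series"]}

```bash
mkdir -p pics; cat > h.py <<'E'
import numpy as np,cv2
from cell import manip
from scipy.spatial.transform import Rotation as R
def info(n):
    i=manip.camera_info(n); o=np.array(i["orientation"],float)
    M=o if o.shape==(3,3) else R.from_euler('xyz',o).as_matrix()
    return i,M
def snap(n):
    i,M=info(n); p,d=manip.camera(n); np.savez(f'{n}.npz',p=p,d=d,M=M,eye=i["eye"],f=p.shape[0]/2/np.tan(np.radians(i["fovy"]/2)),c=[i["cx"],i["cy"]])
    return p,d
def world(n):
    z=np.load(f'{n}.npz'); d=z['d']; v,u=np.indices(d.shape)
    P=np.stack([(u-z['c'][0])/z['f']*d,(v-z['c'][1])/z['f']*d,d],-1)
    return z['p'],P@z['M'].T+z['eye']
E
python3 - <<'E'
from h import *
for n in ["side","top"]:
    print(n,manip.camera_info(n)); p,d=snap(n); cv2.imwrite(f'pics/{n}0.png',p)
print(manip.read_state())
E
```

```text
side {'fovy': 47.814256612452695, 'cx': 278.8419092246009, 'cy': 208.0247974517874, 'eye': array([ 476.64219684, -730.0454715 ,  655.2482586 ]), 'orientation': array([-2.14503089, -0.01688183, -0.13820746])}
top {'fovy': 47.540383291188576, 'cx': 270.97068067614623, 'cy': 204.0633377469312, 'eye': array([ 345.96581349,   93.38711721, 1339.28657228]), 'orientation': array([-2.91782604e+00, -2.14035926e-03, -1.55514769e+00])}
{'clock': 0.1, 'joints': array([ 1.18140321e+00,  3.00426738e-01,  1.52149971e+00, -1.58371254e-05,
        1.32072210e+00, -6.66188412e-02]), 'qd': array([-5.40056395e-04,  3.98504460e-05, -2.88255007e-03, -9.64484546e-04,
       -2.22070898e-03,  7.27455471e-04]), 'effort': array([ 3.19878920e-03, -5.32638645e+01, -3.53284800e+01,  7.10254116e-02,
        2.33854365e-02,  4.10021457e-06]), 'eef_pos': array([174.39634414, 521.39911443, 229.94507796]), 'eef_rot': array([-3.14053808e+00, -5.49840956e-05,  2.81882228e+00]), 'wrist_force': array([ 0.03334403, -0.80531839,  0.01937542]), 'moment': array([0.03119842, 0.02999964, 0.02170554]), 'finger_force': 0.0, 'finger_gap': 93.90837752198809}
```

View pics/top0.png

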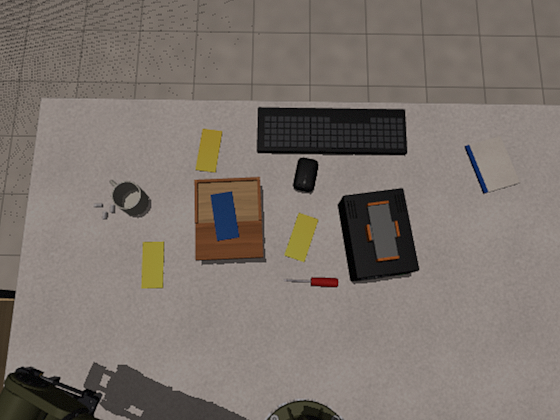

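View pics/side0.png

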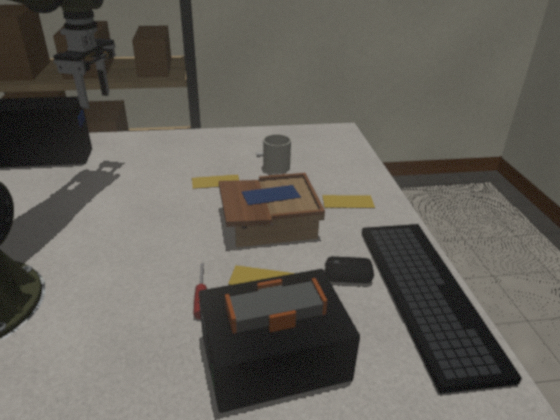

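The blue plate is on the riser: top (225,216), side (272,195). The lookalikes are yellow, on the desk at top (209,150), (302,237) and (153,265), and the blue pen edge at (476,168) is not plate-shaped. Only the blue one fits the description. The leaf is the darker strip at top rows 222–260, and the seat is at top (382,231). Next I'll measure the positions and make an enlarged crop.

```bash
python3 - <<'E'
from h import *
p,W=world('top')
cv2.imwrite('pics/crop0.png',cv2.resize(p[160:295,180:430],None,fx=3.2,fy=3.2,interpolation=cv2.INTER_CUBIC))
hsv=cv2.cvtColor(p,cv2.COLOR_BGR2HSV)
def rect(m,name):
    P=W[m]; P=P[np.abs(P[:,2]-np.median(P[:,2]))<15]
    A=np.c_[P[:,:2],np.ones(len(P))]; c=np.linalg.lstsq(A,P[:,2],rcond=None)[0]
    r=cv2.minAreaRect(P[:,:2].astype(np.float32))
    print(name,len(P),'z',np.median(P[:,2]).round(1),'slope',c[:2].round(3),'ctr',np.round(r[0],1),'size',np.round(r[1],1),'ang',round(r[2],1))
    print(cv2.boxPoints(r).round(0).tolist())
box=np.zeros(p.shape[:2],bool);box[185:245,205:245]=1
h,s,v=cv2.split(hsv)
rect(box&(h>100)&(h<130)&(s>100),'plate')
box[:]=0;box[170:265,185:270]=1
rect(box&(W[...,2]>55)&(W[...,2]<100),'riser')
box[:]=0;box[195:270,360:405]=1
rect(box&(h<20)&(s>130)&(W[...,2]>115),'orange')
rect(box&(s<60)&(abs(W[...,2]-132)<5),'seat')
# leaf profile
for r in range(176,264,3): print(r,[tuple(W[r,c].round(0).astype(int)) for c in (202,230,252)])
box[:]=0;box[180:290,330:425]=1
rect(box&(abs(W[...,2]-108)<5),'nas')
box[:]=0;box[150:200,285:325]=1
rect(box&(W[...,2]>10),'mouse')
E
```

```text
plate 986 z 72.7 slope [-0.026 -0.   ] ctr [600.  220.9] size [128.9  58.7] ang 10.5
[[531.0, 238.0], [542.0, 180.0], [669.0, 204.0], [658.0, 262.0]]
riser 5400 z 71.8 slope [-0.01   0.001] ctr [593.8 212.4] size [221.7 179.8] ang 3.5
[[478.0, 295.0], [489.0, 116.0], [710.0, 129.0], [699.0, 309.0]]
orange 222 z 136.7 slope [ 0.017 -0.04 ] ctr [ 555.  -190.5] size [150.1  80.4] ang 8.5
[[475.0, -162.0], [487.0, -241.0], [635.0, -219.0], [623.0, -140.0]]
seat 1124 z 131.3 slope [-0.    -0.002] ctr [ 556.6 -192.7] size [136.2  63.5] ang 8.5
[[485.0, -171.0], [494.0, -234.0], [629.0, -214.0], [619.0, -151.0]]
176 [(np.int64(731), np.int64(297), np.int64(3)), (np.int64(732), np.int64(216), np.int64(2)), (np.int64(734), np.int64(152), np.int64(-1))]
179 [(np.int64(723), np.int64(298), np.int64(-3)), (np.int64(701), np.int64(208), np.int64(81)), (np.int64(703), np.int64(148), np.int64(78))]
182 [(np.int64(692), np.int64(285), np.int64(79)), (np.int64(695), np.int64(209), np.int64(70)), (np.int64(697), np.int64(149), np.int64(69))]
185 [(np.int64(685), np.int64(286), np.int64(71)), (np.int64
[... 3396 characters left out ...]
int64(275), np.int64(77)), (np.int64(488), np.int64(202), np.int64(72)), (np.int64(489), np.int64(143), np.int64(73))]
260 [(np.int64(480), np.int64(277), np.int64(64)), (np.int64(488), np.int64(208), np.int64(0)), (np.int64(489), np.int64(146), np.int64(0))]
263 [(np.int64(478), np.int64(286), np.int64(-1)), (np.int64(480), np.int64(208), np.int64(-3)), (np.int64(480), np.int64(146), np.int64(3))]
nas 3561 z 107.4 slope [0.001 0.001] ctr [ 555.1 -190.1] size [222.7 165.8] ang 8.5
[[433.0, -125.0], [457.0, -289.0], [677.0, -256.0], [653.0, -92.0]]
mouse 788 z 30.5 slope [-0.061 -0.015] ctr [747.1  -1.1] size [127.5 114. ] ang 1.0
[[682.0, 55.0], [684.0, -59.0], [812.0, -57.0], [810.0, 57.0]]
```

View pics/crop0.png

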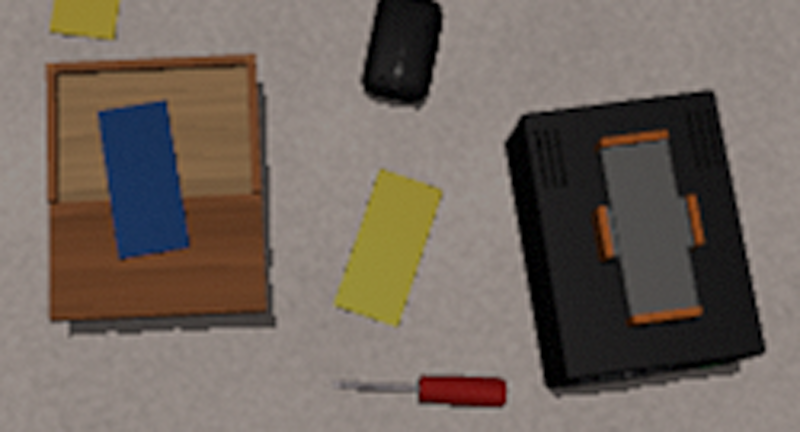

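>>> {"fn": "step_arm", "kwargs": {"series": [42.5,-30,0,0.051,0,42.5,-30,0,0.051,0,42.5,-30,0,0.051,0,42.5,-30,0,0.051,0,42.5,-30,0,0.051,0,42.5,-30,0,0.051,0,42.5,-30,0,0.051,0,42.5,-30,0,0.051,0,42.5,-30,0,0.051,0,42.5,-30,0,0.049,0,0,0,0,0,0,0,0,0,0,0,0,0,0,0,0]}}

```text
clock: 1.72
eef_pos: [598.8, 222.4, 230.6]
eef_rot: [3.142, -0.0, -2.955]
wrist_force: [0.2, 0.1, 0.0]
finger_gap: 94.1
finger_force: 0.0
```

```bash
python3 - <<'E'
from h import *
p,W=world('top')
a=0.06; X=(W[...,0]-484)*np.cos(a)+(W[...,1]-205.7)*np.sin(a); Y=-(W[...,0]-484)*np.sin(a)+(W[...,1]-205.7)*np.cos(a)
h,s,v=cv2.split(cv2.cvtColor(p,cv2.COLOR_BGR2HSV)); blue=cv2.dilate(((h>100)&(h<130)&(s>100)).astype(np.uint8),np.ones((5,5)))>0
for lo,hi in((4,96),(106,205)):
    m=(X>lo)&(X<hi)&(abs(Y)<76)&~blue&(abs(W[...,2]-71)<15)
    A=np.c_[X[m]-100,Y[m],np.ones(m.sum())]; print(lo,m.sum(),np.linalg.lstsq(A,W[m][:,2],rcond=None)[0].round(4))
print(manip.read_state()); 
p,d=snap('wrist'); cv2.imwrite('pics/w1.png',p)
E
```

```text
4 1446 [-6.41000e-02 -1.00000e-04  6.91964e+01]
106 1198 [ 5.80000e-03 -2.40000e-03  6.89279e+01]
{'clock': 1.725, 'joints': array([ 2.98340319e-01,  5.01214727e-01,  1.24181819e+00,  7.13362042e-05,
        1.39856557e+00, -1.45869635e+00]), 'qd': array([ 0.00065473, -0.0029969 , -0.00162922, -0.00118976,  0.00085775,
       -0.00061569]), 'effort': array([-6.35681134e-01, -6.46052957e+01, -3.60445261e+01, -1.91518228e-02,
        7.05268071e-02,  1.00442092e-02]), 'eef_pos': array([598.75928611, 222.43923345, 230.59800835]), 'eef_rot': array([ 3.14152347e+00, -1.36631766e-05, -2.95536453e+00]), 'wrist_force': array([0.19800434, 0.13748202, 0.00443142]), 'moment': array([ 0.01213595, -0.02972445, -0.03257194]), 'finger_force': 0.0, 'finger_gap': 94.05152310175684}
```

View pics/w1.png

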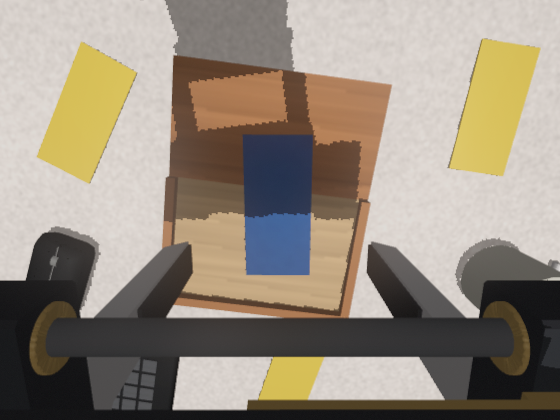

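The wrist view shows the blue plate at (243–312, 135–275), with its sides parallel to the tool axes. The leaf is above it at rows 57–200 and slopes up towards its free edge. I'll refine the plate and edge positions from this picture.

```bash
python3 - <<'E'
from h import *
p,W=world('wrist')
h,s,v=cv2.split(cv2.cvtColor(p,cv2.COLOR_BGR2HSV)); m=(h>100)&(h<130)&(s>100)&(abs(W[...,2]-72)<12)
P=W[m]; r=cv2.minAreaRect(P[:,:2].astype(np.float32)); print('plate',r,P[:,2].mean())
A=np.c_[P[:,0]-600,P[:,1]-221,np.ones(len(P))]; print(np.linalg.lstsq(A,P[:,2],rcond=None)[0])
m=(abs(W[...,2]-73)<13); c=max(cv2.findContours(m.astype(np.uint8),0,2)[0],key=cv2.contourArea)
print('leaf corners',W[64,176].round(1),W[88,386].round(1), W[92,383].round(1))
for u in (200,260,330,370):
    col=[(v_,W[v_,u]) for v_ in range(55,110) if abs(W[v_,u,2]-76)<7]; print(u,col[0][0],col[0][1].round(1))
E
```

```text
plate ((601.3255615234375, 220.6774139404297), (128.64804077148438, 58.949066162109375), 10.762824058532715) 74.08285101668093
[-2.35873552e-02 -1.40132813e-03  7.40717618e+01]
leaf corners [497.  117.5  76.5] [483.4 290.2  76.2] [486.8 288.7  75.7]
200 58 [488.8 136.   76.2]
260 66 [486. 185.  77.]
330 76 [482.8 242.7  76. ]
370 81 [480.5 276.   76. ]
```

>>> {"fn": "step_arm", "kwargs": {"series": [0,0,-40,0,1,0,0,-40,0,1,0,0,-20,0,1,0,0,-10,0,1,0,0,-10,0,1,0,0,-2,0,1,0,0,0,0,1,0,0,0,0,1,0,0,0,0,1], "squeeze": 10}}

```text
clock: 2.9
eef_pos: [599.6, 221.6, 108.8]
eef_rot: [3.142, 0.001, -2.956]
wrist_force: [-0.1, -0.8, 0.5]
finger_gap: 7.4
finger_force: 0.0
```

>>> {"fn": "step_arm", "kwargs": {"series": [0,0,-4,0,1,0,0,-2,0,1,0,0,-1,0,1,0,0,-0.5,0,1,0,0,0,0,1,0,0,0,0,1]}}

```text
clock: 3.65
eef_pos: [599.5, 221.6, 101.0]
eef_rot: [-3.142, 0.0, -2.956]
wrist_force: [0.2, 0.4, -0.5]
finger_gap: 0.5
finger_force: 0.0
```

>>> {"fn": "step_arm", "kwargs": {"series": [0,0,-0.5,0,1,0,0,-0.4,0,1,0,0,0,0,1,0,0,0,0,1]}}

```text
clock: 4.15
eef_pos: [599.5, 221.6, 100.0]
eef_rot: [-3.142, -0.0, -2.956]
wrist_force: [0.4, -0.3, 0.1]
finger_gap: 0.3
finger_force: 0.0
```

>>> {"fn": "step_arm", "kwargs": {"series": [0,0,-0.4,0,1,0,0,0,0,1,0,0,0,0,1]}}

```text
clock: 4.53
eef_pos: [599.5, 221.6, 99.6]
eef_rot: [-3.142, 0.0, -2.956]
wrist_force: [-0.1, 0.4, -0.0]
finger_gap: 0.7
finger_force: 0.0
```

>>> {"fn": "step_arm", "kwargs": {"series": [0,0,-0.3,0,1,0,0,0,0,1,0,0,0,0,1]}}

```text
clock: 4.9
eef_pos: [599.4, 221.6, 99.3]
eef_rot: [3.142, -0.0, -2.956]
wrist_force: [0.8, 0.1, 0.6]
finger_gap: 0.3
finger_force: 0.0
```

>>> {"fn": "step_arm", "kwargs": {"series": [0,0,-0.3,0,1,0,0,0,0,1,0,0,0,0,1]}}

```text
clock: 5.28
eef_pos: [599.5, 221.6, 99.1]
eef_rot: [3.142, 0.0, -2.956]
wrist_force: [0.0, 0.2, 0.6]
finger_gap: 0.4
finger_force: 0.2
```

>>> {"fn": "step_arm", "kwargs": {"series": [0,0,-0.3,0,1,0,0,0,0,1,0,0,0,0,1]}}

```text
clock: 5.65
eef_pos: [599.5, 221.6, 98.9]
eef_rot: [3.142, 0.0, -2.956]
wrist_force: [-0.6, 0.1, 2.2]
finger_gap: 0.4
finger_force: 1.0
```

>>> {"fn": "step_arm", "kwargs": {"series": [0,0,-0.2,0,1,0,0,0,0,1,0,0,0,0,1]}}

```text
clock: 6.02
eef_pos: [599.5, 221.6, 98.7]
eef_rot: [3.142, 0.0, -2.956]
wrist_force: [-0.6, 0.0, 4.7]
finger_gap: 0.5
finger_force: 1.8
```

>>> {"fn": "step_arm", "kwargs": {"series": [-3,-0.2,0.18,0,1,-4,-0.24,0.14,0,1,0,0,0,0,1,0,0,0,0,1]}}

```text
clock: 6.52
eef_pos: [592.3, 221.2, 98.9]
eef_rot: [3.142, -0.0, -2.956]
wrist_force: [-0.6, 0.8, 4.0]
finger_gap: 0.2
finger_force: 1.9
```

>>> {"fn": "step_arm", "kwargs": {"series": [-4,-0.24,0.16,0,1,-4,-0.24,0.15,0,1,-4,-0.24,0.15,0,1,0,0,0,0,1,0,0,0,0,1]}}

```text
clock: 7.15
eef_pos: [580.3, 220.4, 99.3]
eef_rot: [3.142, -0.0, -2.956]
wrist_force: [-0.9, 0.7, 3.9]
finger_gap: 0.3
finger_force: 2.0
```

```bash
cat > pl.py <<'E'
from h import *
p,d=snap('wrist'); p,W=world('wrist'); h,s,v=cv2.split(cv2.cvtColor(p,cv2.COLOR_BGR2HSV)); m=(h>100)&(h<130)&(s>100)&(abs(W[...,2]-76)<16)
P=W[m]; r=cv2.minAreaRect(P[:,:2].astype(np.float32)); print('plate',np.round(r[0],1),np.round(r[1],1),round(r[2],2),'z',P[:,2].mean().round(1)); print(cv2.boxPoints(r).round(1).tolist())
print([np.round(manip.read_state()['wrist_force'],1) for _ in range(1)])
E
python3 pl.py; python3 -c "
from h import *
cv2.imwrite('pics/w2.png',np.load('wrist.npz')['p'])"
```

```text
plate [581.2 219.5] [129.5  59.6] 10.46 z 75.3
[[512.0999755859375, 237.0], [522.9000244140625, 178.39999389648438], [650.2000122070312, 201.89999389648438], [639.4000244140625, 260.5]]
[array([-0.6,  0.2,  3.9])]
```

The plate follows the finger. I'll continue in longer strokes.

>>> {"fn": "step_arm", "kwargs": {"series": [-5,-0.3,0.19,0,1,-5,-0.3,0.18,0,1,-5,-0.3,0.18,0,1,0,0,0,0,1]}}

```text
clock: 7.7
eef_pos: [565.0, 219.5, 99.9]
eef_rot: [-3.142, -0.001, -2.956]
wrist_force: [-1.0, -0.2, 3.2]
finger_gap: 0.4
finger_force: 1.7
```

>>> {"fn": "step_arm", "kwargs": {"series": [-5,-0.3,0.18,0,1,-5,-0.3,0.18,0,1,-5,-0.3,0.18,0,1,0,0,0,0,1]}}

```text
clock: 8.2
eef_pos: [550.0, 218.7, 100.4]
eef_rot: [3.142, -0.001, -2.956]
wrist_force: [-1.2, 0.1, 3.5]
finger_gap: 0.2
finger_force: 1.8
```

>>> {"fn": "step_arm", "kwargs": {"series": [-5,-0.3,0.18,0,1,-5,-0.3,0.18,0,1,-4,-0.25,0.14,0,1,0,0,0,0,1]}}

```text
clock: 8.7
eef_pos: [536.1, 217.7, 100.9]
eef_rot: [-3.142, -0.001, -2.956]
wrist_force: [-1.0, 0.5, 1.6]
finger_gap: 0.6
finger_force: 1.6
```

>>> {"fn": "step_arm", "kwargs": {"series": [-4,-0.25,0.15,0,1,-4,-0.25,0.15,0,1,0,0,0,0,1]}}

```text
clock: 9.07
eef_pos: [528.1, 217.3, 101.2]
eef_rot: [-3.142, -0.0, -2.956]
wrist_force: [-0.6, -1.1, 3.1]
finger_gap: 0.5
finger_force: 1.6
```

```bash
python3 pl.py
```

```text
plate [528.9 216.3] [129.5  59.6] 10.51 z 77.7
[[459.79998779296875, 233.8000030517578], [470.70001220703125, 175.10000610351562], [598.0, 198.8000030517578], [587.0999755859375, 257.3999938964844]]
[array([-0.3, -0.2,  3.7])]
```

>>> {"fn": "step_arm", "kwargs": {"series": [-4,-0.25,0.15,0,1,-4,-0.25,0.16,0,1,0,0,0,0,1]}}

```text
clock: 9.5
eef_pos: [520.1, 216.8, 101.5]
eef_rot: [-3.142, -0.0, -2.956]
wrist_force: [-0.8, -0.5, 2.9]
finger_gap: 0.7
finger_force: 1.6
```

>>> {"fn": "step_arm", "kwargs": {"series": [-3,-0.2,0.15,0,1,-3,-0.2,0.19,0,1,0,0,0,0,1]}}

```text
clock: 9.88
eef_pos: [514.2, 216.4, 101.9]
eef_rot: [3.142, -0.0, -2.956]
wrist_force: [-1.5, -0.8, 4.3]
finger_gap: -0.0
finger_force: 1.6
```

>>> {"fn": "step_arm", "kwargs": {"series": [-3,-0.2,0.22,0,1,-3,-0.2,0.2,0,1,0,0,0,0,1]}}

```text
clock: 10.25
eef_pos: [508.1, 216.0, 102.3]
eef_rot: [-3.142, -0.0, -2.956]
wrist_force: [-1.1, 0.4, 3.3]
finger_gap: 0.4
finger_force: 1.5
```

>>> {"fn": "step_arm", "kwargs": {"series": [-3,-0.2,0.2,0,1,-2,-0.1,0.13,0,1,0,0,0,0,1]}}

```text
clock: 10.62
eef_pos: [503.3, 215.7, 102.6]
eef_rot: [-3.142, -0.0, -2.956]
wrist_force: [0.1, -0.8, 3.9]
finger_gap: 0.1
finger_force: 1.4
```

```bash
python3 pl.py
```

```text
plate [504.5 214.8] [129.6  59.6] 10.71 z 79.2
[[435.29998779296875, 232.10000610351562], [446.3999938964844, 173.5], [573.7000122070312, 197.60000610351562], [562.7000122070312, 256.20001220703125]]
[array([-1.5, -0.1,  3. ])]
```

>>> {"fn": "step_arm", "kwargs": {"series": [0,0,2,0,1,0,0,10,0,1,0,0,33,0,1,0,0,0,0,0.5,-38,-8.3,0,0,0,0,0,0,0,0,0,0,0,0,0,0,0,0,0,0,0,0,0,0,0]}}

```text
clock: 11.8
eef_pos: [465.8, 207.4, 147.4]
eef_rot: [-3.142, -0.0, -2.956]
wrist_force: [-0.2, 0.0, -0.1]
finger_gap: 56.9
finger_force: 0.0
```

```bash
python3 pl.py; python3 -c "
from h import *
a=np.load('wrist.npz')['p']; p,d=snap('side'); cv2.imwrite('pics/w3.png',np.hstack([cv2.resize(a,(400,300)),cv2.resize(p[130:310,150:390],(400,300))]))"
```

```text
plate [504.7 214.7] [129.9  59.6] 10.53 z 78.7
[[435.3999938964844, 232.10000610351562], [446.29998779296875, 173.5], [574.0, 197.1999969482422], [563.0999755859375, 255.8000030517578]]
[array([ 0.2, -0.4, -0.2])]
```

View pics/w3.png

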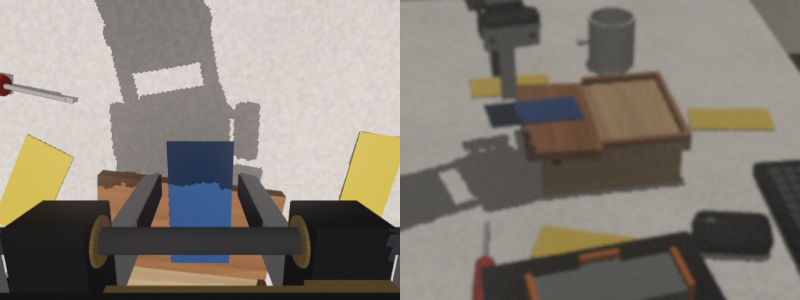

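The wrist half shows the plate at (167–233, 141–262) in the combined picture, overhanging the edge between the fingers. The side half shows it lying on the leaf. Next: finish opening, descend and grip.

>>> {"fn": "step_arm", "kwargs": {"series": [0,0,0,0,0,0,0,0,0,0,0,0,0,0,0,0,0,-25,0,0,0,0,-20,0,0,0,0,-10,0,0,0,0,-6,0,0,0,0,0,0,0,0,0,0,0,0]}}

```text
clock: 13.02
eef_pos: [465.7, 207.5, 87.2]
eef_rot: [3.141, 0.001, -2.956]
wrist_force: [-0.2, -0.6, -0.1]
finger_gap: 93.7
finger_force: 0.0
```

>>> {"fn": "step_arm", "kwargs": {"series": [0,0,0,0,0.25,0,0,0,0,0.3,0,0,0,0,0.33,0,0,0,0,0.36,0,0,0,0,0.4,0,0,0,0,0.5,0,0,0,0,0.5,0,0,0,0,0.5], "squeeze": 25}}

```text
clock: 14.02
eef_pos: [465.5, 207.4, 86.6]
eef_rot: [3.142, 0.0, -2.956]
wrist_force: [0.2, -0.3, 0.3]
finger_gap: 58.9
finger_force: 25.0
```

>>> {"fn": "step_arm", "kwargs": {"series": [0,0,3,0,0.5,0,0,5,0,0.5,0,0,10,0,0.5,0,0,20,0,0.5,0,0,30,0,0.5,0,0,30,0,0.5,0,0,10,0,0.5,0,0,0,0,0.5,0,0,0,0,0.5]}}

```text
clock: 15.15
eef_pos: [465.1, 207.2, 193.5]
eef_rot: [-3.141, -0.002, -2.956]
wrist_force: [-0.6, -1.4, -0.6]
finger_gap: 58.8
finger_force: 25.0
```

```bash
cat > pw.py <<'E'
from h import *
s0=manip.read_state(); p,d=snap('wrist'); p,W=world('wrist'); h,s,v=cv2.split(cv2.cvtColor(p,cv2.COLOR_BGR2HSV)); z0=s0['eef_pos'][2]
m=(h>100)&(h<130)&(s>100)&(abs(W[...,2]-z0+10)<40); P=W[m]; a=np.arctan2(*(np.array([0,0])+1)) 
r=cv2.minAreaRect(P[:,:2].astype(np.float32)); c=np.array(r[0]); th=np.radians(r[2] if r[1][0]>r[1][1] else r[2]-90)
X=(P[:,:2]-c)@[np.cos(th),np.sin(th)]; Y=(P[:,:2]-c)@[-np.sin(th),np.cos(th)]
k=np.linalg.lstsq(np.c_[X,Y,np.ones(len(P))],P[:,2],rcond=None)[0]
print('ctr',c.round(1),np.round(r[1],1),'yaw',th.round(4),'slopeXY',k[:2].round(4),'ztop',k[2].round(1),'tcp',s0['eef_pos'].round(1),s0['eef_rot'].round(4),'F',s0['wrist_force'].round(1))
E
python3 pw.py
```

```text
ctr [491.1 211.8] [104.9  59.7] yaw 0.189 slopeXY [-0.0771  0.0083] ztop 184.9 tcp [465.1 207.2 193.5] [-3.1413e+00 -1.8000e-03 -2.9564e+00] F [-0.6 -1.4 -0.6]
```

>>> {"fn": "step_arm", "kwargs": {"series": [3,-15,0,-0.01,0.5,4,-25,0,-0.01,0.5,4,-25,0,-0.01,0.5,4,-25,0,-0.01,0.5,4,-25,0,0,0.5,4,-25,0,0,0.5,4,-25,0,0,0.5,4,-25,0,0,0.5,4,-25,0,0,0.5,4,-25,0,0,0.5,4,-25,0,0,0.5,4,-25,0,0,0.5,3,-15,0,0,0.5,1,-8,0,0,0.5,0,0,0,0,0.5,0,0,0,0,0.5]}}

```text
clock: 17.2
eef_pos: [516.4, -105.1, 194.6]
eef_rot: [3.141, -0.0, -2.996]
wrist_force: [0.1, -0.3, -1.0]
finger_gap: 58.3
finger_force: 25.0
```

```bash
python3 pw.py; python3 - <<'E'
from h import *
p,W=world('wrist'); cv2.imwrite('pics/w4.png',p)
h,s,v=cv2.split(cv2.cvtColor(p,cv2.COLOR_BGR2HSV))
for nm,m in (('or',((h<20)|(h>175))&(s>130)&(abs(W[...,2]-137)<6)),('seat',(s<60)&(abs(W[...,2]-131.5)<2.5)),('nas',(abs(W[...,2]-108)<3)&(v<70))):
    P=W[m]
    if len(P): r=cv2.minAreaRect(P[:,:2].astype(np.float32)); print(nm,len(P),np.round(r[0],1),np.round(r[1],1),round(r[2],2),P[:,2].mean())
E
```

```text
ctr [ 542.6 -101.5] [105.   60.2] yaw 0.1524 slopeXY [-0.0746  0.0084] ztop 186.1 tcp [ 516.4 -105.1  194.6] [ 3.1415 -0.     -2.9958] F [ 0.1 -0.3 -1. ]
or 1743 [ 552.1 -195.3] [149.4  77.9] 1.03 137.49370875907343
seat 9887 [ 532.6 -195.8] [94.3 66.4] 4.68 132.42322953370092
nas 25065 [ 554.2 -192.3] [220.6 164.3] 8.28 108.4767090521405
```

View pics/w4.png

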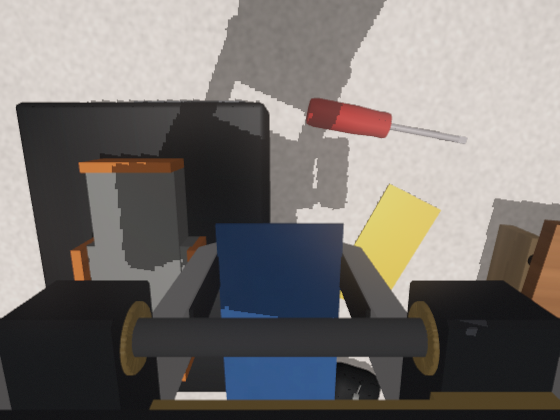

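The wrist view shows the near end stop at (80–184, 158–172), the seat below it, and the cheeks at (80,265) and (195,248). The plate is held at (217–342, 224–400). I'll locate the near stop and the plate's near end in the same picture.

```bash
python3 - <<'E'
from h import *
p,W=world('wrist'); z=np.load('wrist.npz')
h,s,v=cv2.split(cv2.cvtColor(p,cv2.COLOR_BGR2HSV))
m=((h<20)|(h>175))&(s>130); m[180:]=0; m[:,200:]=0
def ray(u,v_,zz):
    r=z['M']@np.array([(u-z['c'][0])/z['f'],(v_-z['c'][1])/z['f'],1]); return (z['eye']+r*(zz-z['eye'][2])/r[2])
k=m&(W[...,2]>134); r=cv2.minAreaRect(W[k][:,:2].astype(np.float32)); print('stop',np.round(r[0],1),np.round(r[1],1),r[2],W[k][:,2].mean())
d=np.array([.989,.147]); n=np.array([-.147,.989])
Q=W[k][:,:2]; print('stop along x',np.percentile(Q@d,[1,50,99]).round(1),'y',np.percentile(Q@n,[1,50,99]).round(1))
# cheeks
m2=((h<20)|(h>175))&(s>130); m2[:200]=0;m2[:,220:]=0
for lo,hi in((0,110),(170,220)):
    kk=m2.copy();kk[:,:lo]=0;kk[:,hi:]=0;kk&=abs(W[...,2]-138)<1.8; Q=W[kk][:,:2]; print('cheek',kk.sum(),'x',np.percentile(Q@d,[1,99]).round(1),'y',np.percentile(Q@n,[1,99]).round(1))
# plate
kb=(h>100)&(h<130)&(s>100)&(W[...,2]>170); Q=W[kb]; print('plate x0',np.percentile(Q[:,:2]@d,[.3,1]).round(1),'y',np.percentile(Q[:,:2]@n,[.5,50,99.5]).round(1))
e=np.array([555.3,-190.5]); print('seat guess',e@d,e@n); e=np.array([516.4,-105.1]);print('tcp',e@d,e@n)
E
```

```text
stop [ 473.7 -170.9] [ 14.6 121.4] 17.718582153320312 139.145699526708
stop along x [445.7 448.6 451.8] y [-298.3 -270.1 -244.6]
cheek 359 x [500.5 520.5] y [-311.8 -304.7]
cheek 81 x [500.5 595.9] y [-247.7 -233.3]
plate x0 [426.4 466.6] y [-209.7 -182.2 -150.8]
seat guess 521.1881999999999 -270.0336
tcp 495.26989999999995 -179.85469999999998
```

>>> {"fn": "step_arm", "kwargs": {"series": [0.5,-11.7,0,0,0.5,0,-20,0,0,0.5,0,-20,0,0,0.5,0,-20,0,-0.004,0.5,0,-12,0,0,0.5,0,-8,0,0,0.5,0,0,0,0,0.5,0,0,0,0,0.5,0,0,-15,0,0.5,0,0,-12,0,0.5,0,0,-6,0,0.5,0,0,-4,0,0.5,0,0,0,0,0.5,0,0,0,0,0.5]}}

```text
clock: 19.0
eef_pos: [517.1, -197.4, 158.0]
eef_rot: [-3.141, 0.001, -3.0]
wrist_force: [-0.7, 1.0, -1.1]
finger_gap: 58.9
finger_force: 25.0
```

```bash
python3 pw.py; python3 - <<'E'
from h import *
p,d=snap('side'); w=np.load('wrist.npz')['p']
cv2.imwrite('pics/w5.png',np.hstack([cv2.resize(w,(400,300)),cv2.resize(p[230:380,180:380],(400,300))]))
E
```

```text
ctr [ 557.7 -191.3] [134.6  76.8] yaw 0.1579 slopeXY [-0.078   0.0165] ztop 148.2 tcp [ 517.1 -197.4  158. ] [-3.1413e+00  5.0000e-04 -3.0004e+00] F [-0.7  1.  -1.1]
```

View pics/w5.png

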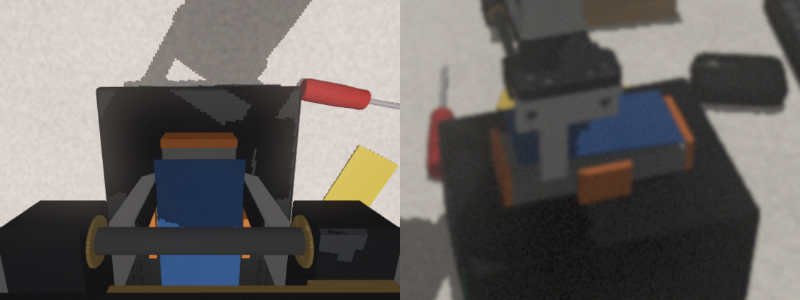

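The plate at (155–245, 160–285) sits over the frame. It is centred on the near stop at (162–238, 133–147), and both end stops are clear in the side view. Now I'll lower it gently.

>>> {"fn": "step_arm", "kwargs": {"series": [0,0,-3,0,0.5,0,0,-2,0,0.5,0,0,-1.5,0,0.5,0,0,-1,0,0.5,0,0,-1,0,0.5,0,0,-1,0,0.5,0,0,0,0,0.5]}}

```text
clock: 19.98
eef_pos: [517.0, -197.3, 148.1]
eef_rot: [-3.142, -0.0, -3.0]
wrist_force: [-0.7, -0.2, -1.2]
finger_gap: 58.9
finger_force: 25.0
```

>>> {"fn": "step_arm", "kwargs": {"series": [0,0,-1,0,0.5,0,0,-1,0,0.5,0,0,0,0,0.5]}}

```text
clock: 20.35
eef_pos: [517.0, -197.3, 146.0]
eef_rot: [3.142, -0.0, -3.0]
wrist_force: [-0.7, -0.3, -0.3]
finger_gap: 59.0
finger_force: 25.0
```

>>> {"fn": "step_arm", "kwargs": {"series": [0,0,-1,0,0.5,0,0,0,0,0.5,0,0,0,0,0.5]}}

```text
clock: 20.72
eef_pos: [517.0, -197.3, 145.1]
eef_rot: [-3.142, 0.0, -3.0]
wrist_force: [0.3, -0.4, 0.1]
finger_gap: 58.9
finger_force: 25.0
```

>>> {"fn": "step_arm", "kwargs": {"series": [0,0,-1,0,0.5,0,0,0,0,0.5,0,0,0,0,0.5]}}

```text
clock: 21.1
eef_pos: [517.0, -197.3, 144.1]
eef_rot: [-3.142, 0.0, -3.0]
wrist_force: [-1.1, -0.2, -0.1]
finger_gap: 58.7
finger_force: 25.0
```

>>> {"fn": "step_arm", "kwargs": {"series": [0,0,-1,0,0.5,0,0,0,0,0.5,0,0,0,0,0.5]}}

```text
clock: 21.48
eef_pos: [517.0, -197.3, 143.1]
eef_rot: [-3.142, -0.0, -3.0]
wrist_force: [0.2, -0.0, -0.3]
finger_gap: 58.7
finger_force: 25.0
```

```bash
cat > tl.py <<'E'
from h import *
s0=manip.read_state();p,_=snap('wrist'); p,W=world('wrist'); h,s,v=cv2.split(cv2.cvtColor(p,cv2.COLOR_BGR2HSV))
m=(h>100)&(h<130)&(s>100)&(W[...,2]>125)&(W[...,2]<150); m=cv2.erode(m.astype(np.uint8),np.ones((5,5)))>0
P=W[m]; d=np.array([.989,.148]);n=np.array([-.148,.989]); o=np.array([521,-271.2]); X=P[:,:2]@d-o[0];Y=P[:,:2]@n-o[1]
k=np.linalg.lstsq(np.c_[X,Y,np.ones(len(P))],P[:,2],rcond=None)[0]
print('slope',k[:2].round(4),'ztop ctr',k[2].round(1),'X',np.percentile(X,[.5,99.5]).round(1),'Y',np.percentile(Y,[.5,99.5]).round(1),s0['wrist_force'].round(1))
ms=(s<60)&(abs(W[...,2]-132)<3); print('seat z',W[ms][:,2].mean())
E
python3 tl.py
```

```text
slope [-0.0185  0.0078] ztop ctr 135.9 X [-63.3  33.3] Y [-29.3  27.7] [ 0.2 -0.  -0.3]
seat z 132.07429646611362
```

>>> {"fn": "step_arm", "kwargs": {"series": [0,0,-0.7,0,0.5,0,0,0,0,0.5,0,0,0,0,0.5]}}

```text
clock: 21.9
eef_pos: [517.0, -197.3, 142.4]
eef_rot: [-3.142, -0.0, -3.0]
wrist_force: [0.1, 0.4, 0.5]
finger_gap: 59.1
finger_force: 25.0
```

>>> {"fn": "step_arm", "kwargs": {"series": [0,0,-0.6,0,0.5,0,0,0,0,0.5,0,0,0,0,0.5]}}

```text
clock: 22.28
eef_pos: [517.0, -197.3, 141.8]
eef_rot: [3.142, -0.0, -3.0]
wrist_force: [-0.2, 0.1, 0.7]
finger_gap: 58.6
finger_force: 25.0
```

```bash
python3 tl.py
```

```text
slope [-0.006   0.0076] ztop ctr 135.1 X [-63.2  32.5] Y [-29.4  27.7] [-0.2  0.1  0.7]
seat z 132.0620989745902
```

>>> {"fn": "step_arm", "kwargs": {"series": [0,0,-0.4,0,0.5,0,0,0,0,0.5,0,0,0,0,0.5]}}

```text
clock: 22.7
eef_pos: [517.0, -197.3, 141.4]
eef_rot: [-3.142, 0.0, -3.0]
wrist_force: [-0.1, 0.3, 1.5]
finger_gap: 59.0
finger_force: 25.0
```

>>> {"fn": "step_arm", "kwargs": {"series": [0,0,-0.3,0,0.5,0,0,0,0,0.5,0,0,0,0,0.5]}}

```text
clock: 23.08
eef_pos: [517.0, -197.3, 141.2]
eef_rot: [-3.142, 0.0, -3.0]
wrist_force: [-1.4, 0.8, 2.0]
finger_gap: 58.7
finger_force: 25.0
```

Contact force is now rising with the plate flat on the seat, so I'll release and rise.

>>> {"fn": "step_arm", "kwargs": {"series": [0,0,0,0,0.3,0,0,0,0,0.2,0,0,0,0,0.05,0,0,0,0,0,0,0,0,0,0,0,0,0,0,0,0,0,0,0,0,0,0,10,0,0,0,0,25,0,0,0,0,40,0,0,0,0,40,0,0,-40,40,0,0,0,0,0,0,0,0,0,0,0,0,0]}}

```text
clock: 24.82
eef_pos: [477.4, -157.5, 256.9]
eef_rot: [-3.141, 0.001, -3.0]
wrist_force: [-0.1, 1.0, 0.4]
finger_gap: 93.7
finger_force: 0.0
```

```bash
python3 tl.py; python3 - <<'E'
from h import *
w=np.load('wrist.npz')['p']; p,d=snap('side')
cv2.imwrite('pics/w6.png',np.hstack([cv2.resize(w,(400,300)),cv2.resize(p[230:380,180:380],(400,300))]))
E
```

```text
slope [0.0002 0.0003] ztop ctr 134.6 X [-62.2  62.9] Y [-28.4  27. ] [-0.1  1.   0.4]
seat z 131.69287119848346
```

View pics/w6.png

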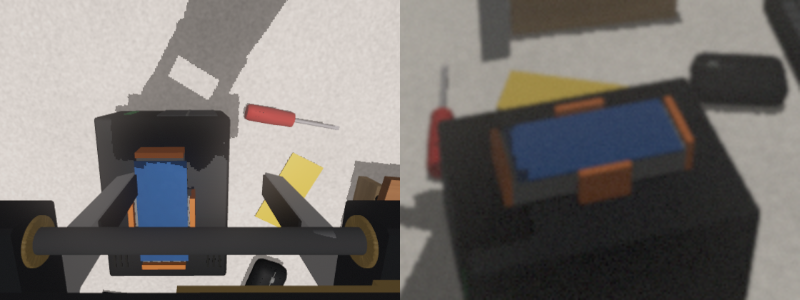

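The plate lies at (135–188, 162–262), flat (slope below 0.001) and centred between all four stops. The gripper is clear of it. Handing in.

```bash
python3 -c "
from cell import manip
print(manip.sign_off())"
```

```text
the job is handed in; nothing more can be done
None
```

The cover plate lies released, flat and centred in the hatch frame, and I handed the job in at about 25 s; the hand-in call returned no verdict.

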